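Refit the tuning knob and hold the radio's power press

TASK

Get the repaired table radio ready for its switch-on test. First push its battery drawer fully home until it drops into its catch. Then pick up the loose tuning knob, turn it so that its bore matches the flat of the bare D-shaft on top of the radio, push it fully onto the shaft without forcing it, and press it down so that the push switch under the shaft is right in; finish while still holding the knob pressed in (do not let go), and leave the tools and other things round about where they lie.

Things in the scene. Friction and masses are not known exactly. Their poses are not given: they have to be found in the camera images.
- battery_drawer (a joint): How far the radio's battery drawer stands open, in m: 0 = fully home, 0.045 = fully out. It slides easily (about 1 N); over the last 8 mm a ridge on it must ride past a sprung pin (about 4 N), and from about 3 mm on the pin draws it home to a hard stop.
- radio: Table radio: low grey box with wooden ends, 144 mm deep (x), 232 mm wide (y), fixed to its place. Origin under its middle; x points from its front to its back, z up. Top panel 56 mm above the desk; on it a fitted small tone knob (to 70 mm), a folded aerial along the back edge (to 64 mm), keys and display (under 3 mm high).
- drawer_pull (a point): Middle of the front face of the black ribbed pull of the battery drawer, which is at the left of the radio's front side (88 mm wide, 32 mm high). The pull is 44 mm wide, 14 mm high, stands 11 mm out from the drawer's front (which closes flush with the radio's front) and is 29 mm above the desk. x points into the radio, the way the drawer closes; z is up. Moves with the drawer.
- shaft: Bare steel D-shaft standing up from the right half of the radio's top: 10 mm wide, one flat 2 mm from its axis. Origin at the middle of its tip, 82 mm above the desk at rest; z up, x points out of the flat. D part 16 mm long, tip chamfered 0.5 mm; nut and washer, 19 mm wide, round its foot to 60 mm above the desk. Turns with a light drag (0.012 N m), else stays as found. No high parts within 45 mm.
- push_switch (a joint): How far the shaft is pressed down, in m: 0 = up, 0.003 = right in (a hard stop). Sprung: 2 N starts it, 5 N holds it right in; it comes up again when let go.
- knob_center (a point): Centre (half-way up) of the loose black ribbed knob, round, 36 mm wide, 30 mm high, about 40 g, standing on the desk with its bore down. z is up along its axis; x points along the light pointer ridge on its top (middle to rim). The flat of its bore lies under the pointer: fitted, the knob's x and the shaft's x point the same way.
- knob_seat (a point): Middle of the closed end of the knob's bore, 5 mm above the knob's centre; lies on the shaft's tip when the knob is fully on. Axes as the knob's. From the underside up: a round recess 19 mm wide, 5 mm deep; then the D-bore, 11.1 mm wide with its flat 2.5 mm from the axis, chamfered at the mouth, 15 mm deep to this closed end.
- knob: The same knob; origin in the middle of its underside, axes as above.
- kapton_roll: Roll of amber tape lying flat, 55 mm wide, 12 mm high; origin under its centre. A bystander.
- driver_red: Small red screwdriver, 155 mm long, 13 mm thick; origin under its middle, its length along y. A bystander.
- side_cutters: Flush cutters with red grips, 133 x 55 mm, 12 mm thick; origin under the middle, length along y. A bystander.
- screw_tray: Shallow tray of screws, 65 x 90 mm, 14 mm high; origin under its middle, long side along y. A bystander.
- pen_1: Marker pen, 135 mm long, 16 mm thick; origin under its middle, length along y. A bystander.
Mind the look-alikes: they are no part of the job. Of the things shaped like the knob, the black one is meant.

How it is judged:
By the outcome, as a careful person would: the job done as asked, in the order asked, and still so for the second after the job is handed in, while the arm keeps its last pose, push and grip.
It also fails if it takes over 64 s, if anything falls off the work surface, if the arm or the gripper's body presses on something with over 40 N, if the wrist force passes 120 N, or if a joint passes its speed limit or range.

ROBOT

A 6-joint arm with a two-finger parallel gripper is mounted at the origin on a cart in front of the work surface, level with it; the furniture and walls round the work are solid. World frame = base frame: x ahead of the robot, y to its left, z up, the work surface at z = 0. Lengths are in m, angles in rad, forces in N, time in s.
With the tool pointing down it reaches from about 0.35 to 0.775 m from the base axis. Payload 5.5 kg.
Tool frame: the origin (TCP) lies between the finger pads; the fingertips stand 11 mm ahead of it and the grasp point (between the pads) lies 8 mm behind it (tips_ahead is the distance from the TCP to the fingertips, in m); z points along the fingers, y is the line along which they close (so a half turn about z gives the same grasp; the last joint's range is limited). The gripper opens to 85 mm and grips with 20 to 120 N. Pads are 22 mm wide; open, the fingers measure 114 mm over their backs; the gripper's body (76 mm by 85 mm) begins 54 mm behind the grasp point. The pads swing forward as they close: fully open they stand 13 mm farther back than shut.
Start: joints at [0.968, 0.313, 0.046, 1.304, 0, 1.431], TCP at [0.257, 0.515, 0.242] pointing down, gripper open.
Joint ranges: [-2.76, 2.76], [-0.86, 1.69], [-1.03, 1.26], [-2.2, 2.34], [-1.47, 1.5], [-3.14, 3.14]. Speed limits (rad/s): [2.57, 2.57, 3.14, 3.14, 3.14, 3.14].

INTERFACE

Orientations are given as a unit quaternion [w, x, y, z].
In Python, from workcell import * gives the robot as it stands. The module is installed in compiled form; this text tells all that it offers.
- The arm moves only by the tool jog_arm, never from a script. Its argument "moves" is a list of rows, each an object with "fingers": the closure, from 0 (fully open) to 1 (shut); "slide": the shift along the tool's x, y, z in mm, a list of three; "angular": the turn, a rotation vector about the tool's x, y, z in degrees, a list of three. A call has 1 to 10 rows; each row is the pose to reach, as a shift and turn from the pose commanded when the call began, along the tool's axes at that moment; what a row does not reach only later rows make up. A row lasts 1/12 s, in which the tool goes at most 41.7 mm and 7.16 degrees, less where a joint would pass 70% of its speed; a pose out of reach is approached as far as the arm can. A call with a gripper value outside its range is refused whole. The fingers move at their own pace and stop on an object; "squeeze" is the grip in N (left out, the last holds). Time passes only in rows, so rows that repeat a pose let the fingers close. It gives the time, the measured TCP pose, the force, the opening and the grip force at its end, in the units of the state.
- get_state(): the state, without advancing time (a new reading comes with each control period).
- read_camera(name): name is "scene" or "top"; returns a dict with "color" (384x512x3 uint8, red, green, blue), "fovy" (degrees; the focal length in pixels is half the picture's height over the tangent of half this angle, whatever the lens; pixels are square), "cx", "cy" (the principal point, pixels), "D" ([k1, k2, p1, p2, k3] as OpenCV has them; the pictures are not rectified), "world_from_camera" (4x4, takes a point from camera to world coordinates). Camera axes: x right, y down, z forward; pixel columns grow to the right and rows downward; lengths in m; the calibration is good to about 2 mm. A picture is of the moment at which its call begins. There is no depth.
- hand_in(): hands the job in; it is judged then, once.
Trained networks look in a picture, given as the dict that the camera call returned (one of the last four; its "shot" number tells which), for a name from the list of things; names that differ only in an ending like _2 or _b are one class to them, and where a whole thing is asked for, a point or a joint stands for the part that bears it (a point fixed in the world has none). Each returns a list of dicts, best first, with "p" (0 to 1); they miss things now and then, are a little off and sometimes report something else, mostly with a low value. They report only what shows in the picture. A call takes as long as a camera call. They do not tell look-alikes from the thing itself.
- look_for(target, picture): "point" ([column, row] in pixels, amid what is visible of it).
- tip_of(target, picture): "point" ([column, row] in pixels: a listed point, or the origin of a listed thing).
The state is a dict: "clock": time; "joint_pos": joint angles; "qvel": joint speeds; "tau": joint torques, N m; "tcp_pos": TCP position; "orientation": TCP orientation; "wrist_force": force on the tool from outside, world axes, zero at the start; "ft_torque": the same for the moment, N m; "finger_gap": finger opening in m; "grip_force": force on a finger pad.
Only numpy, scipy, OpenCV 4.12 (cv2) and the standard library are available. Lean on these libraries where they do the work, as an engineer would, in place of code of your own. Each camera call takes 0.05 s, during which the arm holds its last target. There are 200 camera calls.

## Working session

There is one attempt and no reset: what is moved stays moved. The work goes in short steps, Python scripts to look and compute and a tool call to move; the robot and the scene stay as the last step left them, time stands still between calls to the robot, and variables do not carry over. Pictures are saved under pics/ and viewed, at most 10 in all, crops included, and the job is handed in when it is done.

Besides the shell and the picture viewer there is one more tool, called after "Call:" as name([rows], argument=value, ...), one row to a line, values as JSON. jog_arm: Moves the arm, as the interface text tells. Its arguments: {"type":"object","properties":{"moves":{"type":"array","items":{"type":"object","properties":{"fingers":{"type":"number"},"slide":{"type":"array","items":{"type":"number"}},"angular":{"type":"array","items":{"type":"number"}}}}},"squeeze":{"type":"number"}},"required":["moves"]}

```bash
mkdir -p pics
cat > h.py <<'E'
from workcell import *
import numpy as np, cv2
from scipy.spatial.transform import Rotation as R
def K(p):
    h,w=p["color"].shape[:2]; f=h/2/np.tan(np.radians(p["fovy"])/2)
    return np.array([[f,0,p["cx"]],[0,f,p["cy"]],[0,0,1]])
def ray(p,uv):
    n=cv2.undistortPoints(np.array([[uv]],float),K(p),np.array(p["D"],float))[0,0]
    T=np.array(p["world_from_camera"]); return T[:3,3],T[:3,:3]@np.array([n[0],n[1],1])
def at_z(p,uv,z):
    o,d=ray(p,uv); return o+d*(z-o[2])/d[2]
def proj(p,X):
    T=np.linalg.inv(np.array(p["world_from_camera"])); 
    r,_=cv2.Rodrigues(T[:3,:3]); return cv2.projectPoints(np.array(X,float).reshape(-1,1,3),r,T[:3,3],K(p),np.array(p["D"],float))[0][:,0]
def tri(p1,u1,p2,u2):
    o1,d1=ray(p1,u1);o2,d2=ray(p2,u2)
    A=np.stack([d1,-d2],1); s=np.linalg.lstsq(A,o2-o1,rcond=None)[0]
    a=o1+d1*s[0];b=o2+d2*s[1]; return (a+b)/2,np.linalg.norm(a-b)
def save(p,name,crop=None,s=1):
    im=p["color"]
    if crop: c0,r0,c1,r1=crop; im=im[r0:r1,c0:c1]
    im=cv2.resize(im,None,fx=s,fy=s,interpolation=cv2.INTER_CUBIC); cv2.imwrite("pics/"+name,im[:,:,::-1])
E
python3 - <<'E'
from h import *
np.set_printoptions(precision=4,suppress=True)
s=get_state(); print(s["tcp_pos"],s["orientation"],s["wrist_force"],s["finger_gap"])
P={n:read_camera(n) for n in("top","scene")}
for n,p in P.items():
    print(n,np.array(p["world_from_camera"]),p["fovy"],p["D"])
    for t in("radio","drawer_pull","shaft","knob_center","knob","knob_seat"):
        print(t,"tip",[(np.round(d["point"],1).tolist(),round(d["p"],2)) for d in tip_of(t,p)][:4],"look",[(np.round(d["point"],1).tolist(),round(d["p"],2)) for d in look_for(t,p)][:4])
c=np.vstack([P["top"]["color"]]);save(P["top"],"t0.png",s=1.5);save(P["scene"],"s0.png",s=1.5)
E
```

```text
[0.2564 0.5141 0.2414] [-0.0003  0.2293  0.9734 -0.0008] [-0.6302  1.3083  0.4469] 0.0854945817400388
top [[-0.0182 -0.9803  0.1967  0.2767]
 [-0.9997  0.0146 -0.0199  0.0195]
 [ 0.0167 -0.197  -0.9803  1.2756]
 [ 0.      0.      0.      1.    ]] 47.46940735182614 [0.0544 0.     0.     0.     0.    ]
radio tip [([292.4, 171.7], 0.75)] look [([291.2, 171.8], 0.83), ([190.8, 171.6], 0.44)]
drawer_pull tip [([266.8, 203.3], 0.65)] look [([267.0, 196.0], 0.58), ([370.1, 177.2], 0.21)]
shaft tip [] look []
knob_center tip [([223.1, 172.4], 0.63), ([232.6, 198.8], 0.56), ([192.1, 170.6], 0.51), ([200.8, 203.7], 0.44)] look [([231.7, 197.1], 0.57), ([193.4, 170.6], 0.41), ([225.9, 171.0], 0.41)]
knob tip [([227.5, 197.1], 0.7), ([270.2, 204.5], 0.66), ([225.1, 172.1], 0.62), ([197.7, 170.6], 0.51)] look [([198.1, 169.6], 0.56), ([230.0, 195.1], 0.56), ([292.1, 171.5], 0.53)]
knob_seat tip [([221.5, 174.1], 0.7), ([227.6, 196.7], 0.58), ([194.1, 169.8], 0.54), ([205.9, 199.6], 0.5)] look [([197.0, 164.9], 0.57), ([226.6, 197.2], 0.44)]
scene [[-0.9026 -0.2834  0.3239  0.1674]
 [-0.4304  0.5884 -0.6845  0.758 ]
 [ 0.0034 -0.7573 -0.6531  0.8014]
 [ 0.      0.      0.      1.    ]] 49.84736047071449 [0.0292 0.     0.     0.     0.    ]
radio tip [] look [([179.4, 295.3], 0.35)]
drawer_pull tip [] look []
shaft tip [] look [([185.0, 246.6], 0.54)]
knob_center tip [([191.0, 243.2], 0.76), ([213.4, 226.1], 0.43)] look [([207.9, 228.9], 0.63), ([188.8, 243.8], 0.45)]
knob tip [([210.9, 227.8], 0.52), ([187.1, 251.2], 0.46)] look [([187.0, 246.0], 0.79), ([208.9, 226.8], 0.4)]
knob_seat tip [([189.5, 247.6], 0.65), ([213.4, 222.2], 0.65), ([216.4, 281.5], 0.15)] look [([189.0, 247.4], 0.75), ([207.9, 228.1], 0.65)]
```

View pics/t0.png

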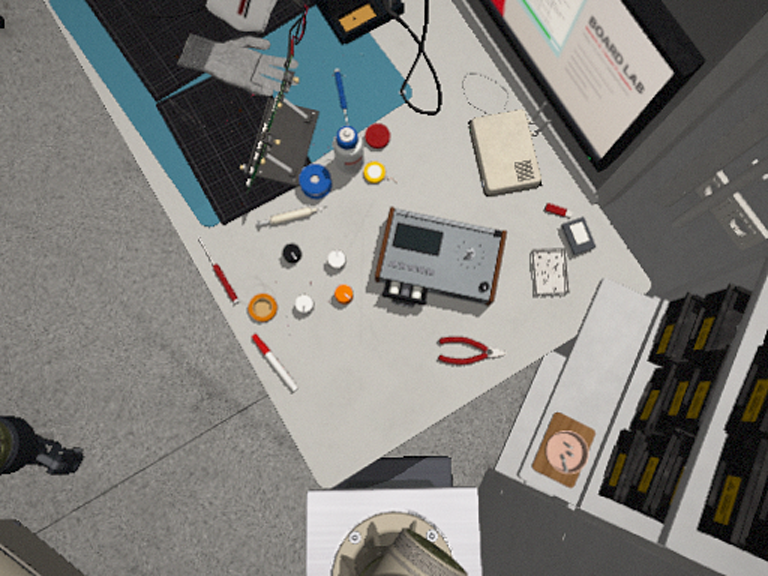

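View pics/s0.png

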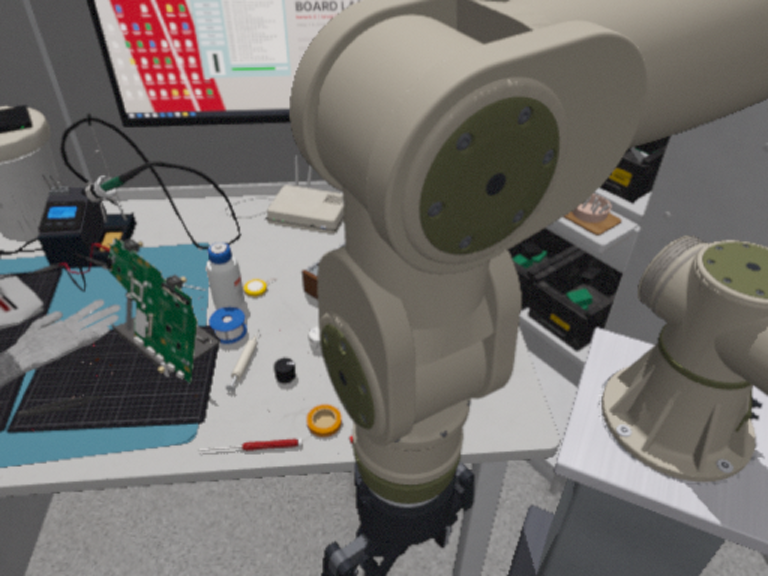

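Run:
```python
from h import *
p=read_camera("top");q=read_camera("scene")
a=cv2.resize(p["color"][135:210,245:345],None,fx=7.9,fy=7.9,interpolation=cv2.INTER_CUBIC)
a=cv2.resize(p["color"][136:206,244:344],None,fx=5.2,fy=5.2,interpolation=cv2.INTER_CUBIC)
b=cv2.resize(p["color"][156:182,182:208],None,fx=10,fy=10,interpolation=cv2.INTER_CUBIC)
c=cv2.resize(q["color"][230:260,174:204],None,fx=9,fy=9,interpolation=cv2.INTER_CUBIC)
C=np.zeros((600,800,3),np.uint8);C[:a.shape[0],:a.shape[1]]=a;C[:260,530:790]=b;C[300:570,530:800]=c
cv2.imwrite("pics/c1.png",C[:,:,::-1])
print(a.shape)
for n in [(194,168.7)]: print(at_z(p,n,.02))
for n in [(313,169),(294,170)]: print(at_z(p,n,.056))
```

```text
(364, 520, 3)
[0.59882514 0.18799777 0.02      ]
[ 0.58395221 -0.15879383  0.056     ]
[ 0.58178347 -0.10391676  0.056     ]
```

View pics/c1.png

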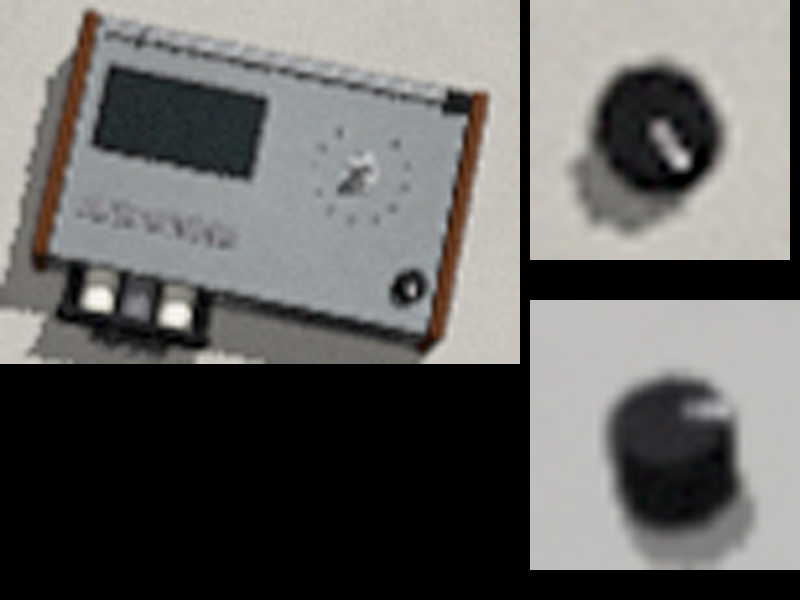

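Run:
```python
from h import *
import workcell; print([a for a in dir(workcell) if a[0]!='_'], getattr(workcell,'tips_ahead',None), get_state().keys())
from scipy.optimize import least_squares
np.set_printoptions(precision=4,suppress=True)
p=read_camera("top");q=read_camera("scene")
c=lambda u,v:((u+.5)/5.2+244-.5,(v+.5)/5.2+136-.5)
uv=np.array([c(92,11),c(487,94),c(429,347),c(35,264)])
L=np.array([[.072,.116],[.072,-.116],[-.072,-.116],[-.072,.116]])
def X(v,l,z): 
    R2=np.array([[np.cos(v[2]),-np.sin(v[2])],[np.sin(v[2]),np.cos(v[2])]]); return np.c_[l@R2.T+v[:2],np.full(len(l),z)]
r=least_squares(lambda v:(proj(p,X(v,L,.056))-uv).ravel(),[.58,-.1,-.2]); print(r.x,np.degrees(r.x[2]),r.fun)
yaw=r.x[2];ex=np.array([np.cos(yaw),np.sin(yaw)]);ey=np.array([-ex[1],ex[0]])
for u in [(266.8,203.3),c(132,350)]:
    w=at_z(p,u,.029)[:2]; print("pull",w,"local",(w-r.x[:2])@ex,(w-r.x[:2])@ey)
w=at_z(p,c(360,165),.08)[:2];print("shaft",w,"local",(w-r.x[:2])@ex,(w-r.x[:2])@ey)
# knob
def dirn(P,box):
    c0,r0,c1,r1=box; g=P["color"][r0:r1,c0:c1].astype(float).mean(2); print(g.round().astype(int))
dirn(p,(186,160,204,180)); dirn(q,(178,236,199,258))
```

```text
['MotionError', 'get_state', 'hand_in', 'look_for', 'read_camera', 'tip_of', 'tips_ahead'] 0.011 dict_keys(['clock', 'joint_pos', 'qvel', 'tau', 'tcp_pos', 'orientation', 'wrist_force', 'ft_torque', 'grip_force', 'finger_gap'])
[ 0.5826 -0.1029 -0.2347] -13.447091587656834 [-1.6056  0.1919  0.5424  1.0073  2.5066  0.1034 -1.4843 -1.3748]
pull [ 0.4904 -0.0245] local -0.10794388315453078 0.05484376272694637
pull [ 0.4914 -0.0308] local -0.10543064370186958 0.048921411022150404
shaft [ 0.5828 -0.155 ] local 0.012295920428452725 -0.050615556428916596
[[193 192 193 191 194 195 195 195 194 192 194 196 195 193 193 192 194 196]
 [190 194 193 198 195 198 199 193 174 175 185 197 192 194 192 193 194 194]
 [190 191 194 195 183 159 152 133 106 112 142 169 185 197 196 195 193 194]
 [191 191 194 181 131  66  40  18  19  32  65  90 147 187 195 196 194 192]
 [191 194 189 145  59  18  27  30  29  24  23  20  67 154 198 194 192 197]
 [193 196 169  87  18  27  27  25  34  29  28  30  21 110 182 193 196 195]
 [196 189 137  37  30  28  31  29  29  29  34  28  32  51 145 201 197 193]
 [195 176 116  15  26
[... 2213 characters left out ...]
0 191 185 118  41  15  19  16  16  21  19  21  15  23  17  20
   41 115 177]
 [192 190 190 191 185 130  60  20  12  14  13  12  15  24  11  18  17  18
   53 119 167]
 [191 190 191 191 188 159  87  32  14  19  19  14  19  18  20  20  23  43
   85 120 139]
 [190 190 190 190 189 182 118  54  22  21  14  20  17  16  19  23  50  84
  115 125 134]
 [190 190 190 190 191 186 139  90  53  37  26  28  24  31  40  55  92 115
  125 125 139]
 [190 190 191 190 190 188 163 131  96  82  71  68  68  82  88  97 118 127
  128 129 156]
 [192 191 190 190 190 190 185 149 126 122 113 110 110 118 121 124 127 127
  127 138 178]
 [191 190 190 192 191 191 188 164 138 127 125 126 125 125 125 125 127 132
  152 162 184]]
```

```bash
cat >> h.py <<'E'
def plan(pos,yaw_deg):
    s=get_state(); Rt=R.from_quat(np.roll(s["orientation"],-1))
    y=np.radians(yaw_deg); x=np.array([np.cos(y),np.sin(y),0]); z=np.array([0,0,-1.]); G=R.from_matrix(np.stack([x,np.cross(z,x),z],1))
    print("t",round(s["clock"],2),"tcp",np.round(s["tcp_pos"],4),"yaw",np.degrees(np.arctan2(*Rt.as_matrix()[1::-1,0])).round(2),"F",np.round(s["wrist_force"],2),"T",np.round(s["ft_torque"],3),"gap",round(s["finger_gap"],4),"grip",round(s["grip_force"],1),"j6",round(s["joint_pos"][5],2))
    print("slide",np.round(Rt.inv().apply(np.array(pos)-s["tcp_pos"])*1e3,1),"ang",np.round(np.degrees((Rt.inv()*G).as_rotvec()),2))
E
python3 - <<'E'
from h import *
p=read_camera("top");q=read_camera("scene")
for P,z,box,thr in((p,.030,(192,167,199,174),70),(q,.030,(190,240,197,244),75)):
    c0,r0,c1,r1=box;g=P["color"][r0:r1,c0:c1].astype(float).mean(2)
    v,u=np.mgrid[r0:r1,c0:c1]; w=np.clip(g-thr,0,None)
    pts=np.array([at_z(P,(a,b),z)[:2] for a,b in zip(u.ravel(),v.ravel())]);w=w.ravel()
    m=(pts*w[:,None]).sum(0)/w.sum(); S=((pts-m).T*w)@(pts-m); e,V=np.linalg.eigh(S);d=V[:,1]
    print("pointer mean",m,np.degrees(np.arctan2(d[1],d[0])),np.sqrt(e/w.sum()))
# knob centre: top disc centroid in each
for P,uv,z in((p,(194.6,168.0),.03),(q,(188.4,242.3),.03)): print("knob top c",at_z(P,uv,z))
plan([.451,-.0185,.2],167)
plan([.451,-.0185,.03],167)
E
```

```text
pointer mean [0.59137787 0.18164156] -146.88155409143394 [0.00148767 0.00474884]
pointer mean [0.59182025 0.18307941] -135.27935193372056 [0.00283127 0.00360936]
knob top c [0.59835004 0.18492914 0.03      ]
knob top c [0.60376762 0.19247911 0.03      ]
t 1.6 tcp [0.2567 0.5145 0.2423] yaw 153.48 F [-0.11  1.04 -0.1 ] T [-0.008 -0.017  0.009] gap 0.0853 grip 0.0 j6 1.43
slide [-411.8 -390.2   42.3] ang [  0.     0.   -13.52]
t 1.6 tcp [0.2567 0.5145 0.2423] yaw 153.48 F [-0.11  1.04 -0.1 ] T [-0.008 -0.017  0.009] gap 0.0853 grip 0.0 j6 1.43
slide [-411.8 -390.2  212.3] ang [  0.     0.   -13.52]
```

Call:
jog_arm([
  {"fingers": 1,"slide": [-412,-390,42],"angular": [0,0,-13.5]},
  {"fingers": 1,"slide": [-412,-390,42],"angular": [0,0,-13.5]},
  {"fingers": 1,"slide": [-412,-390,42],"angular": [0,0,-13.5]},
  {"fingers": 1,"slide": [-412,-390,42],"angular": [0,0,-13.5]},
  {"fingers": 1,"slide": [-412,-390,42],"angular": [0,0,-13.5]},
  {"fingers": 1,"slide": [-412,-390,42],"angular": [0,0,-13.5]},
  {"fingers": 1,"slide": [-412,-390,42],"angular": [0,0,-13.5]},
  {"fingers": 1,"slide": [-412,-390,42],"angular": [0,0,-13.5]},
  {"fingers": 1,"slide": [-412,-390,42],"angular": [0,0,-13.5]},
  {"fingers": 1,"slide": [-412,-390,42],"angular": [0,0,-13.5]},
])

```text
clock: 2.43
tcp_pos: [0.3992, 0.1232, 0.2118]
orientation: [0.001, 0.113, 0.994, 0.0]
wrist_force: [1.1, 0.9, 0.7]
finger_gap: -0.0001
grip_force: 0.0
```

Run:
```python
from h import *
plan([.451,-.0185,.2],167)
```

```text
t 2.43 tcp [0.3992 0.1232 0.2118] yaw 167.0 F [1.11 0.87 0.71] T [ 0.047 -0.002  0.028] gap -0.0001 grip 0.0 j6 0.33
slide [ -82.3 -126.4   11.9] ang [0.03 0.06 0.  ]
```

Call:
jog_arm([
  {"fingers": 1,"slide": [-82,-126,12]},
  {"fingers": 1,"slide": [-82,-126,12]},
  {"fingers": 1,"slide": [-82,-126,12]},
  {"fingers": 1,"slide": [-82,-126,12]},
  {"fingers": 1,"slide": [-82,-126,90]},
  {"fingers": 1,"slide": [-82,-126,150]},
  {"fingers": 1,"slide": [-82,-126,150]},
  {"fingers": 1,"slide": [-82,-126,150]},
])

```text
schema error: expected keys fingers, slide, angular
```

Run:
```python
from h import *
p=read_camera("top");q=read_camera("scene")
plan([.451,-.0185,.03],167)
a=cv2.resize(p["color"][136:216,244:344],None,fx=4,fy=4,interpolation=cv2.INTER_CUBIC)
b=cv2.resize(q["color"][140:260,195:295],None,fx=4,fy=4,interpolation=cv2.INTER_CUBIC)
C=np.zeros((480,800,3),np.uint8);C[:320,:400]=a;C[:480,400:800]=b
cv2.imwrite("pics/c2.png",C[:,:,::-1])
print(proj(q,[[.583,-.155,.08],[.49,-.027,.029]]))
```

```text
t 2.53 tcp [0.4009 0.12   0.2115] yaw 166.43 F [-0.93  0.49 -0.09] T [0.027 0.044 0.016] gap 0.0001 grip 0.0 j6 0.34
slide [ -80.9 -122.6  181.7] ang [-0.07  0.08 -0.57]
[[254.90843037 154.60946034]
 [265.62796045 202.50113788]]
```

View pics/c2.png

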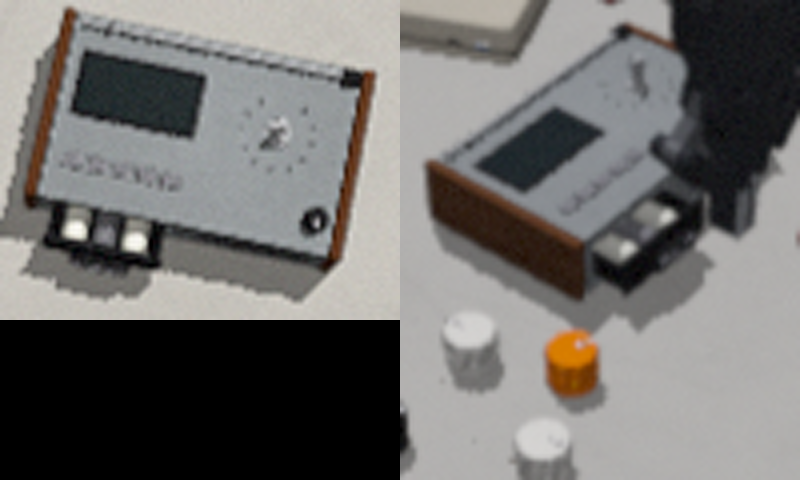

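Call:
jog_arm([
  {"fingers": 1,"slide": [-81,-123,12],"angular": [0,0,0]},
  {"fingers": 1,"slide": [-81,-123,12],"angular": [0,0,0]},
  {"fingers": 1,"slide": [-81,-123,12],"angular": [0,0,0]},
  {"fingers": 1,"slide": [-81,-123,12],"angular": [0,0,0]},
  {"fingers": 1,"slide": [-81,-123,90],"angular": [0,0,0]},
  {"fingers": 1,"slide": [-81,-123,140],"angular": [0,0,0]},
  {"fingers": 1,"slide": [-81,-123,180],"angular": [0,0,0]},
  {"fingers": 1,"slide": [-81,-123,180],"angular": [0,0,0]},
  {"fingers": 1,"slide": [-81,-123,180],"angular": [0,0,0]},
])

```text
clock: 3.28
tcp_pos: [0.4445, -0.0112, 0.0255]
orientation: [-0.006, 0.113, 0.994, 0.001]
wrist_force: [-1.6, 0.4, -0.5]
finger_gap: -0.0005
grip_force: 0.0
```

Run:
```python
from h import *
p=read_camera("top");q=read_camera("scene")
plan([.451,-.0185,.03],167)
print(tri(p,(313,167.3),q,(255,155.5)), tri(p,(268.5,203),q,(263,202.5)))
a=cv2.resize(p["color"][136:226,244:344],None,fx=4,fy=4,interpolation=cv2.INTER_CUBIC)
b=cv2.resize(q["color"][140:240,195:295],None,fx=4,fy=4,interpolation=cv2.INTER_CUBIC)
C=np.zeros((400,800,3),np.uint8);C[:360,:400]=a;C[:400,400:800]=b
cv2.imwrite("pics/c3.png",C[:,:,::-1])
```

```text
t 3.38 tcp [ 0.4486 -0.0121  0.031 ] yaw 167.03 F [ 0.65  0.05 -0.3 ] T [ 0.005 -0.079  0.033] gap 0.0002 grip 0.0 j6 0.02
slide [-3.8 -5.7  1. ] ang [ 0.01 -0.26  0.03]
(array([ 0.58355783, -0.15617099,  0.07591588]), np.float64(0.0006895932027993164)) (array([ 0.49517989, -0.02879553,  0.02440691]), np.float64(0.006553721860194252))
```

View pics/c3.png

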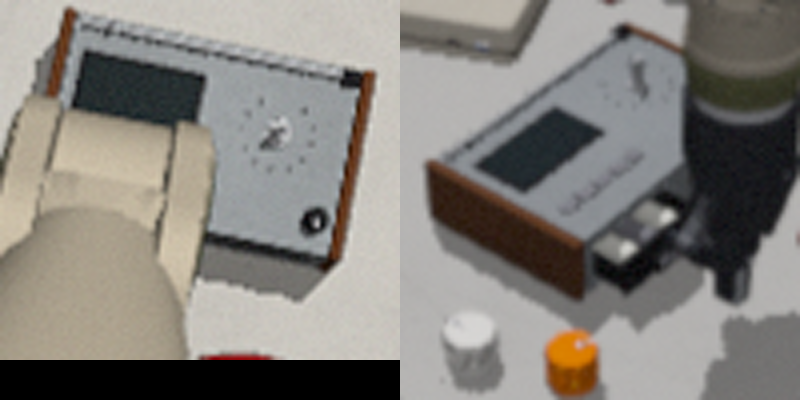

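Call:
jog_arm([
  {"fingers": 1,"slide": [-10,-6,0],"angular": [0,0,0]},
  {"fingers": 1,"slide": [-20,-6,0],"angular": [0,0,0]},
  {"fingers": 1,"slide": [-28,-6,0],"angular": [0,0,0]},
  {"fingers": 1,"slide": [-34,-6,0],"angular": [0,0,0]},
  {"fingers": 1,"slide": [-38,-6,0],"angular": [0,0,0]},
  {"fingers": 1,"slide": [-42,-6,0],"angular": [0,0,0]},
  {"fingers": 1,"slide": [-46,-6,0],"angular": [0,0,0]},
  {"fingers": 1,"slide": [-48,-6,0],"angular": [0,0,0]},
  {"fingers": 1,"slide": [-50,-6,0],"angular": [0,0,0]},
  {"fingers": 1,"slide": [-50,-6,0],"angular": [0,0,0]},
])

```text
clock: 4.22
tcp_pos: [0.4977, -0.0302, 0.0315]
orientation: [0.0, 0.113, 0.994, 0.0]
wrist_force: [1.2, -0.6, -0.2]
finger_gap: 0.0002
grip_force: 0.0
```

Run:
```python
from h import *
plan([.451,-.0185,.03],167)
```

```text
t 4.22 tcp [ 0.4977 -0.0302  0.0315] yaw 166.98 F [ 1.22 -0.61 -0.25] T [-0.001  0.039 -0.027] gap 0.0002 grip 0.0 j6 0.01
slide [48.2  0.8  1.5] ang [ 0.01  0.   -0.02]
```

Call:
jog_arm([
  {"fingers": 1,"slide": [-2,0,0],"angular": [0,0,0]},
  {"fingers": 1,"slide": [-4,0,0],"angular": [0,0,0]},
  {"fingers": 1,"slide": [-6,0,0],"angular": [0,0,0]},
  {"fingers": 1,"slide": [-8,0,0],"angular": [0,0,0]},
  {"fingers": 1,"slide": [-8,0,0],"angular": [0,0,0]},
])

```text
clock: 4.63
tcp_pos: [0.504, -0.0317, 0.0313]
orientation: [-0.001, 0.113, 0.994, 0.0]
wrist_force: [-3.6, 1.0, 1.8]
finger_gap: 0.0001
grip_force: 1.8
```

Run:
```python
from h import *
q=read_camera("scene")
plan([.451,-.0185,.03],167)
b=cv2.resize(q["color"][150:230,195:295],None,fx=6,fy=6,interpolation=cv2.INTER_CUBIC)
cv2.imwrite("pics/c4.png",b[:,:,::-1])
```

```text
t 4.68 tcp [ 0.5043 -0.0317  0.0313] yaw 166.98 F [-4.8   0.38  1.19] T [0.098 0.738 0.004] gap 0.0002 grip 1.9 j6 0.01
slide [54.9  0.9  1.4] ang [-0.   -0.12 -0.02]
```

View pics/c4.png

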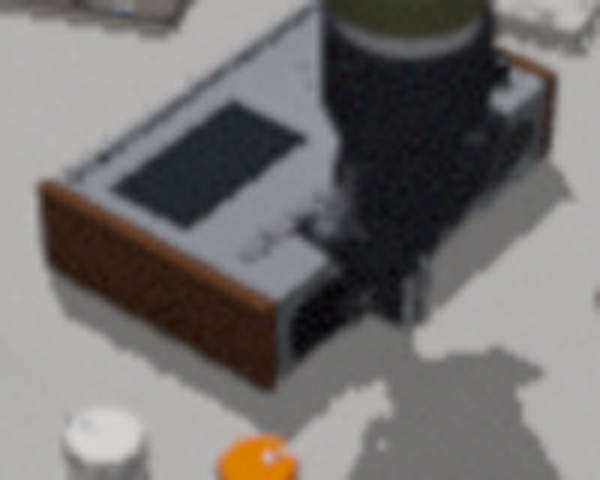

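Call:
jog_arm([
  {"fingers": 1,"slide": [-2,0,0],"angular": [0,0,0]},
  {"fingers": 1,"slide": [-4,0,0],"angular": [0,0,0]},
  {"fingers": 1,"slide": [-6,0,0],"angular": [0,0,0]},
  {"fingers": 1,"slide": [-7,0,0],"angular": [0,0,0]},
])

```text
clock: 5.02
tcp_pos: [0.5093, -0.0327, 0.0311]
orientation: [-0.003, 0.113, 0.994, 0.0]
wrist_force: [-11.3, 2.0, 8.5]
finger_gap: -0.0003
grip_force: 6.1
```

Run:
```python
from h import *
plan([.451,-.0185,.03],167)
```

```text
t 5.02 tcp [ 0.5093 -0.0327  0.0311] yaw 167.0 F [-11.32   2.01   8.55] T [ 0.449  2.285 -0.066] gap -0.0003 grip 6.1 j6 0.01
slide [60.   0.8  1.5] ang [ 0.01 -0.33 -0.  ]
```

Call:
jog_arm([
  {"fingers": 1,"slide": [-3,0,0],"angular": [0,0,0]},
  {"fingers": 1,"slide": [-3,0,0],"angular": [0,0,0]},
])

```text
clock: 5.18
tcp_pos: [0.5093, -0.0327, 0.0307]
orientation: [-0.006, 0.113, 0.994, 0.001]
wrist_force: [-15.4, 4.1, 12.2]
finger_gap: 0.0005
grip_force: 8.2
```

Call:
jog_arm([
  {"fingers": 1,"slide": [20,0,0],"angular": [0,0,0]},
  {"fingers": 1,"slide": [50,0,0],"angular": [0,0,0]},
  {"fingers": 0.4,"slide": [50,0,-40],"angular": [0,0,0]},
  {"fingers": 0.4,"slide": [50,40,-80],"angular": [0,0,0]},
  {"fingers": 0.4,"slide": [50,80,-120],"angular": [0,0,0]},
  {"fingers": 0.4,"slide": [50,120,-140],"angular": [0,0,0]},
  {"fingers": 0.4,"slide": [50,160,-140],"angular": [0,0,0]},
  {"fingers": 0.4,"slide": [50,200,-140],"angular": [0,0,0]},
  {"fingers": 0.4,"slide": [50,200,-140],"angular": [0,0,0]},
])

```text
clock: 5.93
tcp_pos: [0.5143, 0.1757, 0.1739]
orientation: [0.003, 0.112, 0.994, 0.002]
wrist_force: [0.9, -0.9, -0.4]
finger_gap: 0.0513
grip_force: 0.0
```

Run:
```python
from h import *
p=read_camera("top");q=read_camera("scene")
for P in(p,q): 
  for t in("drawer_pull","shaft"): print(t,[(np.round(d["point"],1).tolist(),round(d["p"],2)) for d in tip_of(t,P)][:3])
plan([.6,.187,.15],167)
a=cv2.resize(p["color"][136:206,244:344],None,fx=4,fy=4,interpolation=cv2.INTER_CUBIC)
b=cv2.resize(q["color"][140:230,195:295],None,fx=4,fy=4,interpolation=cv2.INTER_CUBIC)
c=cv2.resize(p["color"][157:179,302:324],None,fx=10,fy=10,interpolation=cv2.INTER_CUBIC)
d=cv2.resize(q["color"][143:165,244:266],None,fx=10,fy=10,interpolation=cv2.INTER_CUBIC)
C=np.zeros((600,800,3),np.uint8);C[:280,:400]=a;C[:360,400:800]=b;C[370:590,:220]=c;C[370:590,400:620]=d
cv2.imwrite("pics/c5.png",C[:,:,::-1])
```

```text
drawer_pull [([271.2, 193.8], 0.4)]
shaft []
drawer_pull []
shaft []
t 6.23 tcp [0.5114 0.1713 0.1713] yaw 166.94 F [-0.24  0.16  0.03] T [ 0.01  -0.08   0.009] gap 0.0512 grip 0.0 j6 0.4
slide [-82.7  35.3  21.3] ang [-0.01 -0.   -0.06]
```

View pics/c5.png

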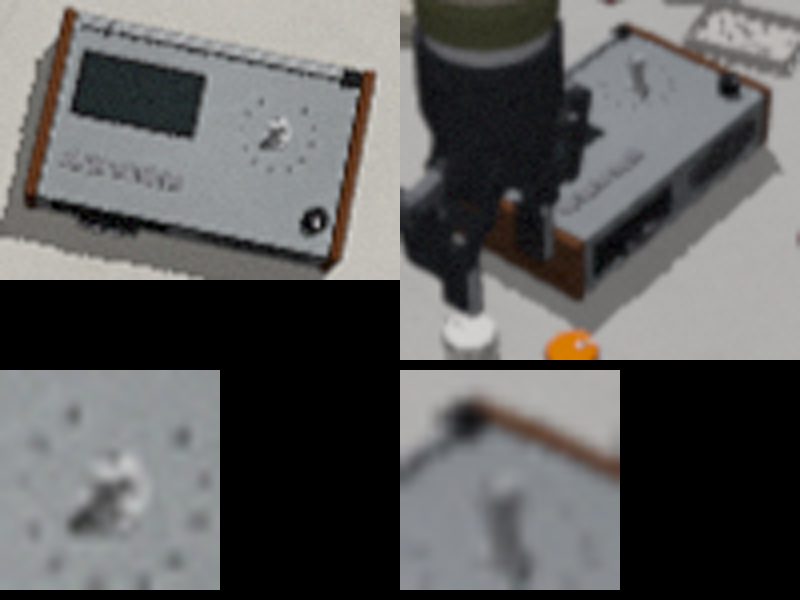

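Run:
```python
from h import *
np.set_printoptions(linewidth=200)
n=6
P=[read_camera("top") for _ in range(n)];Q=[read_camera("scene") for _ in range(n)]
a=np.mean([x["color"].astype(float).mean(2) for x in P],0);b=np.mean([x["color"].astype(float).mean(2) for x in Q],0)
p,q=P[-1],Q[-1]
print("top cols 307.. rows 161..");print(a[161:177,307:321].round().astype(int))
print("scene cols 249.. rows 149..");print(b[149:168,249:262].round().astype(int))
np.savez("sh.npz",a=a,b=b)
# rim dial dots etc: project assumed shaft
for c in [(.583,-.156)]:
    for P_ in(p,q): print(proj(P_,[[*c,.082],[*c,.066],[*c,.06],[*c,.056]]).round(1).tolist())
```

```text
top cols 307.. rows 161..
[[156 137 109 156 155 153 148 149 150 149 149 151 150 148]
 [153 144 130 155 153 151 151 151 148 149 149 150 146 138]
 [154 152 152 153 151 149 148 150 150 150 149 146 124 106]
 [152 152 152 151 150 151 150 149 150 150 150 147 129 119]
 [152 150 152 151 152 141 133 173 165 148 152 153 151 149]
 [152 149 151 154 166 171 162 194 183 155 148 151 150 150]
 [152 151 148 144 157 178 175 163 175 163 149 150 147 148]
 [151 151 150 148 121 104 105  98 142 168 150 151 151 148]
 [150 150 160 164 114  72  99 140 154 174 147 150 150 151]
 [151 152 150 124  88  89 108 163 185 167 149 149 151 151]
 [151 144 112  69  86 107 105 148 161 154 148 147 150 146]
 [152 135  72  74  86 106 123 153 141 148 148 148 149 143]
 [154 144 119 122 119 122 134 135 149 149 148 147 151 148]
 [156 155 155 156 156 153 151 151 148 148 149 148 149 149]
 [138 143 154 152 152 153 150 149 149 150 148 139 121 138]
 [122 140 152 151 151 151 149 149 149 151 149 139 115 134]]
scene cols 249.. rows 149..
[[ 71  51  68 103 118 111  96  79  75  79  96 123 147]
 [101 104 111 129 136 136 127 114 111  92  77 
[... 374 characters left out ...]
39 140 139 133 137]
 [141 141 140 126  99  84  97 130 140 141 141 140 138]
 [142 141 142 131 103  88  97 132 141 141 141 140 138]
 [142 142 146 144 112  91  93 124 139 141 140 140 139]
 [143 142 141 140 115  96  93 103 128 139 141 140 140]
 [142 142 136 131 118 102  95  92 122 138 140 141 140]
 [143 142 141 142 132 120  99  89 128 141 141 135 138]
 [142 142 143 143 141 138 110 113 136 143 141 133 132]
 [134 140 144 143 138 139 128 135 137 142 142 140 134]
 [132 140 145 144 132 139 143 143 137 140 142 142 141]
 [143 145 145 144 137 142 145 145 143 143 143 143 143]]
[[313.3, 167.1], [312.5, 168.5], [312.2, 169.0], [312.0, 169.3]]
[[255.1, 153.9], [255.0, 158.2], [255.0, 159.8], [255.0, 160.9]]
```

Call:
jog_arm([
  {"fingers": 0.2,"slide": [-40,18,10],"angular": [0,0,0]},
  {"fingers": 0.2,"slide": [-84,37,40],"angular": [0,0,0]},
  {"fingers": 0.2,"slide": [-84,37,80],"angular": [0,0,0]},
  {"fingers": 0.2,"slide": [-84,37,100],"angular": [0,0,0]},
  {"fingers": 0.2,"slide": [-84,37,100],"angular": [0,0,0]},
  {"fingers": 0.2,"slide": [-84,37,100],"angular": [0,0,0]},
])

```text
clock: 7.33
tcp_pos: [0.5995, 0.1887, 0.0697]
orientation: [-0.003, 0.113, 0.994, -0.001]
wrist_force: [-0.2, 0.3, 1.3]
finger_gap: 0.0682
grip_force: 0.0
```

Run:
```python
from h import *
q=read_camera("scene");p=read_camera("top")
plan([.601,.1885,.014],167)
b=cv2.resize(q["color"][195:270,150:230],None,fx=6,fy=6,interpolation=cv2.INTER_CUBIC)
cv2.imwrite("pics/c6.png",b[:,:,::-1])
```

```text
t 7.43 tcp [0.602  0.1893 0.0734] yaw 166.99 F [ 0.31 -0.25  0.36] T [-0.005 -0.012  0.041] gap 0.0683 grip 0.0 j6 0.4
slide [ 0.9 -1.  59.4] ang [ 0.04  0.08 -0.01]
```

View pics/c6.png

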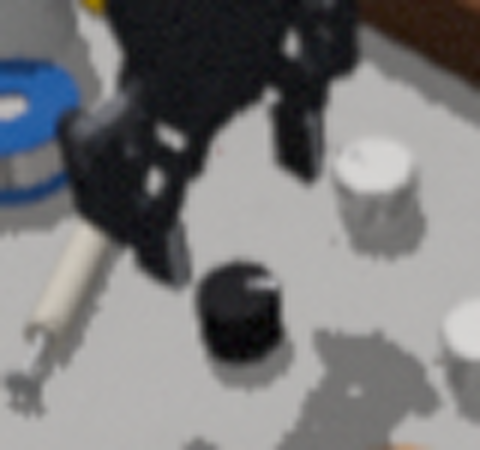

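Run:
```python
from h import *
q=read_camera("scene");s=get_state();t=np.array(s["tcp_pos"]);Rt=R.from_quat(np.roll(s["orientation"],-1)).as_matrix()
for z in(0,.004,.011): print(z,[proj(q,t+Rt@np.array([0,sg*.034,z]))[0].round(1).tolist() for sg in(1,-1)], proj(q,t+Rt@np.array([0,0,z]))[0].round(1))
print(proj(q,[[.601,.1885,.03],[.601,.1885,0],[.604,.1925,.03]]).round(1))
```

```text
0 [[177.6, 237.3], [197.6, 221.5]] [187.8 229.3]
0.004 [[177.8, 238.5], [197.7, 222.7]] [187.9 230.4]
0.011 [[178.1, 240.5], [197.9, 224.7]] [188.2 232.4]
[[190.2 241.6]
 [191.3 249.6]
 [188.3 242.3]]
```

Call:
jog_arm([
  {"fingers": 0.2,"slide": [0,0,30],"angular": [0,0,0]},
  {"fingers": 0.2,"slide": [0,0,48],"angular": [0,0,0]},
  {"fingers": 0.2,"slide": [0,0,56],"angular": [0,0,0]},
  {"fingers": 0.2,"slide": [0,0,59],"angular": [0,0,0]},
  {"fingers": 0.2,"slide": [0,0,59],"angular": [0,0,0]},
  {"fingers": 0.7,"slide": [0,0,59],"angular": [0,0,0]},
  {"fingers": 0.7,"slide": [0,0,59],"angular": [0,0,0]},
  {"fingers": 0.7,"slide": [0,0,59],"angular": [0,0,0]},
  {"fingers": 0.7,"slide": [0,0,59],"angular": [0,0,0]},
  {"fingers": 0.7,"slide": [0,0,59],"angular": [0,0,0]},
], squeeze=30)

```text
clock: 8.32
tcp_pos: [0.6027, 0.1892, 0.0143]
orientation: [0.001, 0.113, 0.994, 0.0]
wrist_force: [-1.3, -0.1, 6.6]
finger_gap: 0.0345
grip_force: 29.4
```

Run:
```python
from h import *
plan([.602,.190,.125],167)
```

```text
t 8.32 tcp [0.6027 0.1892 0.0143] yaw 166.98 F [-1.26 -0.15  6.59] T [-0.066  0.155 -0.008] gap 0.0345 grip 29.4 j6 0.4
slide [   0.6    0.7 -110.7] ang [ 0.06  0.14 -0.02]
```

Call:
jog_arm([
  {"fingers": 0.7,"slide": [0,0,-10],"angular": [0,0,0]},
  {"fingers": 0.7,"slide": [0,0,-40],"angular": [0,0,0]},
  {"fingers": 0.7,"slide": [0,0,-80],"angular": [0,0,0]},
  {"fingers": 0.7,"slide": [0,0,-110],"angular": [0,0,0]},
  {"fingers": 0.7,"slide": [0,0,-110],"angular": [0,0,0]},
  {"fingers": 0.7,"slide": [0,0,-110],"angular": [0,0,0]},
])

```text
clock: 8.82
tcp_pos: [0.6034, 0.1894, 0.1259]
orientation: [0.003, 0.113, 0.994, 0.001]
wrist_force: [-0.3, 0.2, -0.9]
finger_gap: 0.0343
grip_force: 30.0
```

Run:
```python
from h import *
q=read_camera("scene")
print(tip_of("knob",q)[:3],tip_of("knob_center",q)[:3])
plan([.583,-.156,.125],206)
s=get_state();t=np.array(s["tcp_pos"]);print(proj(q,[t+[0,0,-.0143],t,t+[0,0,.0157]]))
b=cv2.resize(q["color"][190:240,160:220],None,fx=8,fy=8,interpolation=cv2.INTER_CUBIC)
cv2.imwrite("pics/c7.png",b[:,:,::-1])
```

```text
[{'point': [236.4, 236.2], 'p': 0.63}, {'point': [248.7, 186.0], 'p': 0.57}, {'point': [208.9, 227.7], 'p': 0.46}] [{'point': [240.9, 229.9], 'p': 0.71}, {'point': [210.9, 227.0], 'p': 0.67}, {'point': [183.9, 212.4], 'p': 0.65}]
t 8.97 tcp [0.6005 0.1888 0.1213] yaw 166.98 F [-0.3   0.26 -0.5 ] T [-0.01  -0.048  0.009] gap 0.0347 grip 30.0 j6 0.4
slide [ -60.6 -339.9   -3.5] ang [-1.000e-02 -1.400e-01 -3.902e+01]
[[187.38253717 219.7814651 ]
 [186.80687951 215.45837608]
 [186.16156175 210.61598377]]
```

View pics/c7.png

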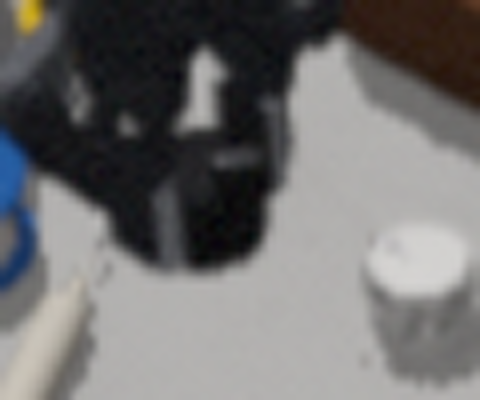

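Run:
```python
from h import *
q=read_camera("scene");p=read_camera("top")
for a in (166.3,166.8):
  for b in (153.5,154.2): print(tri(p,(313.2,a),q,(254.4,b)))
plan([.582,-.1545,.125],128)
```

```text
(array([ 0.58502695, -0.15574202,  0.08292788]), np.float64(4.62992418698145e-05))
(array([ 0.58551478, -0.15623914,  0.07998956]), np.float64(0.0005003990487437731))
(array([ 0.58419107, -0.15548817,  0.08313485]), np.float64(0.0013981981363699846))
(array([ 0.58467733, -0.15598547,  0.08019664]), np.float64(0.0008550283976058915))
t 9.07 tcp [0.6003 0.1888 0.1208] yaw 166.98 F [ 0.94 -0.06 -0.48] T [ 0.022 -0.027 -0.043] gap 0.0349 grip 30.0 j6 0.4
slide [ -59.5 -338.6   -4. ] ang [-0.13 -0.15 38.98]
```

Call:
jog_arm([
  {"fingers": 0.7,"slide": [-61,-339,-4],"angular": [0,0,39]},
  {"fingers": 0.7,"slide": [-61,-339,-4],"angular": [0,0,39]},
  {"fingers": 0.7,"slide": [-61,-339,-4],"angular": [0,0,39]},
  {"fingers": 0.7,"slide": [-61,-339,-4],"angular": [0,0,39]},
  {"fingers": 0.7,"slide": [-61,-339,-4],"angular": [0,0,39]},
  {"fingers": 0.7,"slide": [-61,-339,-4],"angular": [0,0,39]},
  {"fingers": 0.7,"slide": [-61,-339,-4],"angular": [0,0,39]},
  {"fingers": 0.7,"slide": [-61,-339,-4],"angular": [0,0,39]},
  {"fingers": 0.7,"slide": [-61,-339,-4],"angular": [0,0,39]},
  {"fingers": 0.7,"slide": [-61,-339,-4],"angular": [0,0,39]},
])

```text
clock: 9.9
tcp_pos: [0.5838, -0.1585, 0.1253]
orientation: [-0.001, 0.441, 0.898, -0.0]
wrist_force: [0.4, 1.0, -1.1]
finger_gap: 0.0346
grip_force: 30.1
```

Run:
```python
from h import *
[read_camera("scene") for _ in range(3)]
q=read_camera("scene");p=read_camera("top")
plan([.5838,-.1545,.100],128)
print("pred knob bottom/top if at TCP:",[proj(P,[np.array(get_state()["tcp_pos"])+[0,0,d] for d in(-.0143,.0157)]).round(1).tolist() for P in(p,q)])
np.set_printoptions(linewidth=220)
b=cv2.resize(q["color"][125:170,230:285],None,fx=8,fy=8,interpolation=cv2.INTER_CUBIC)
a=cv2.resize(p["color"][140:190,290:340],None,fx=7,fy=7,interpolation=cv2.INTER_CUBIC)
C=np.zeros((360,790,3),np.uint8);C[:360,:440]=b;C[:350,440:790]=a
cv2.imwrite("pics/c8.png",C[:,:,::-1])
```

```text
t 10.15 tcp [ 0.5844 -0.1532  0.1261] yaw 128.1 F [-0.89 -0.09  0.15] T [ 0.067 -0.021 -0.022] gap 0.0346 grip 30.1 j6 0.52
slide [-0.7 -1.3 26.1] ang [-0.02 -0.08  0.1 ]
pred knob bottom/top if at TCP: [[[313.7, 163.9], [315.2, 161.0]], [[254.3, 146.0], [254.5, 137.3]]]
```

View pics/c8.png

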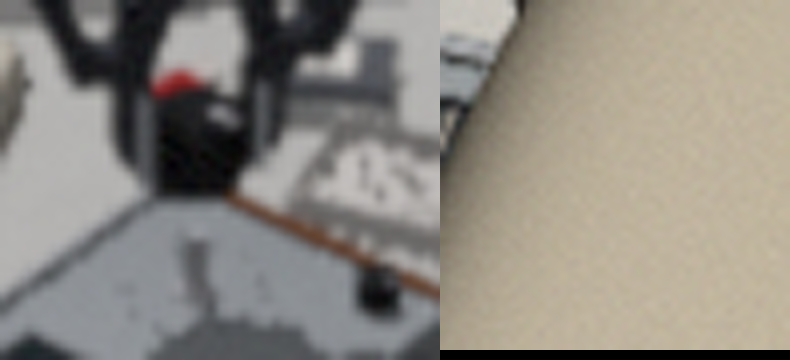

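Call:
jog_arm([
  {"fingers": 0.7,"slide": [-1,-1,10],"angular": [0,0,0]},
  {"fingers": 0.7,"slide": [-1,-1,18],"angular": [0,0,0]},
  {"fingers": 0.7,"slide": [-1,-1,24],"angular": [0,0,0]},
  {"fingers": 0.7,"slide": [-1,-1,28],"angular": [0,0,0]},
  {"fingers": 0.7,"slide": [-1,-1,31],"angular": [0,0,0]},
  {"fingers": 0.7,"slide": [-1,-1,33],"angular": [0,0,0]},
  {"fingers": 0.7,"slide": [-1,-1,33],"angular": [0,0,0]},
])

```text
clock: 10.73
tcp_pos: [0.5842, -0.1562, 0.093]
orientation: [-0.0, 0.438, 0.899, 0.0]
wrist_force: [-0.1, -0.4, -0.2]
finger_gap: 0.0346
grip_force: 30.1
```

Run:
```python
from h import *
plan([.5838,-.1545,.0933],128)
```

```text
t 10.73 tcp [ 0.5842 -0.1562  0.093 ] yaw 127.99 F [-0.12 -0.41 -0.2 ] T [0.    0.06  0.003] gap 0.0346 grip 30.1 j6 0.51
slide [ 1.6  0.7 -0.3] ang [-0.02 -0.04 -0.01]
```

Call:
jog_arm([
  {"fingers": 0.7,"slide": [2,0,0],"angular": [0,0,0]},
  {"fingers": 0.7,"slide": [4,0,0],"angular": [0,0,0]},
  {"fingers": 0.7,"slide": [6,0,0],"angular": [0,0,0]},
  {"fingers": 0.7,"slide": [8,0,0],"angular": [0,0,0]},
  {"fingers": 0.7,"slide": [8,0,0],"angular": [0,0,0]},
  {"fingers": 0.7,"slide": [8,0,0],"angular": [0,0,0]},
])

```text
clock: 11.23
tcp_pos: [0.5809, -0.1515, 0.0944]
orientation: [0.002, 0.439, 0.899, -0.001]
wrist_force: [2.9, -4.2, -2.3]
finger_gap: 0.0348
grip_force: 30.4
```

Run:
```python
from h import *
plan([.5842,-.1562,.093],128)
```

```text
t 11.23 tcp [ 0.5809 -0.1515  0.0944] yaw 127.95 F [ 2.95 -4.19 -2.32] T [-0.905 -0.605 -0.027] gap 0.0348 grip 30.4 j6 0.52
slide [-5.8 -0.3  1.4] ang [ 0.04  0.24 -0.05]
```

Call:
jog_arm([
  {"fingers": 0.7,"slide": [-4,0,0],"angular": [0,0,0]},
  {"fingers": 0.7,"slide": [-8,0,0],"angular": [0,0,0]},
  {"fingers": 0.7,"slide": [-11,0,0],"angular": [0,0,0]},
  {"fingers": 0.7,"slide": [-14,0,0],"angular": [0,0,0]},
  {"fingers": 0.7,"slide": [-16,0,0],"angular": [0,0,0]},
  {"fingers": 0.7,"slide": [-16,0,0],"angular": [0,0,0]},
  {"fingers": 0.7,"slide": [-16,0,0],"angular": [0,0,0]},
])

```text
clock: 11.82
tcp_pos: [0.5887, -0.162, 0.0931]
orientation: [-0.001, 0.438, 0.899, 0.0]
wrist_force: [-2.0, 3.3, -0.9]
finger_gap: 0.0346
grip_force: 30.5
```

Run:
```python
from h import *
plan([.5842,-.1562,.093],128)
```

```text
t 11.82 tcp [ 0.5887 -0.162   0.0931] yaw 128.0 F [-1.98  3.31 -0.93] T [ 0.561  0.338 -0.01 ] gap 0.0346 grip 30.5 j6 0.51
slide [7.3 0.  0.1] ang [-0.02 -0.12  0.  ]
```

Call:
jog_arm([
  {"fingers": 0.7,"slide": [6.5,0,0],"angular": [0,0,0]},
  {"fingers": 0.7,"slide": [6.5,0,0],"angular": [0,0,0]},
  {"fingers": 0.7,"slide": [6.5,3,0],"angular": [0,0,0]},
  {"fingers": 0.7,"slide": [6.5,5,0],"angular": [0,0,0]},
  {"fingers": 0.7,"slide": [6.5,7,0],"angular": [0,0,0]},
  {"fingers": 0.7,"slide": [6.5,8,0],"angular": [0,0,0]},
  {"fingers": 0.7,"slide": [6.5,8,0],"angular": [0,0,0]},
  {"fingers": 0.7,"slide": [6.5,8,0],"angular": [0,0,0]},
])

```text
clock: 12.48
tcp_pos: [0.5909, -0.1538, 0.0936]
orientation: [-0.0, 0.439, 0.899, -0.002]
wrist_force: [-4.1, -3.9, 0.7]
finger_gap: 0.035
grip_force: 30.8
```

Run:
```python
from h import *
plan([.5842,-.1562,.093],128)
```

```text
t 12.48 tcp [ 0.5909 -0.1538  0.0936] yaw 127.93 F [-4.1  -3.94  0.69] T [-0.822  0.9   -0.032] gap 0.035 grip 30.8 j6 0.52
slide [ 2.2 -6.8  0.6] ang [-0.18  0.04 -0.07]
```

Call:
jog_arm([
  {"fingers": 0.7,"slide": [0,-4,0],"angular": [0,0,0]},
  {"fingers": 0.7,"slide": [0,-8,0],"angular": [0,0,0]},
  {"fingers": 0.7,"slide": [0,-11,0],"angular": [0,0,0]},
  {"fingers": 0.7,"slide": [0,-14,0],"angular": [0,0,0]},
  {"fingers": 0.7,"slide": [0,-16,0],"angular": [0,0,0]},
  {"fingers": 0.7,"slide": [0,-16,0],"angular": [0,0,0]},
  {"fingers": 0.7,"slide": [0,-16,0],"angular": [0,0,0]},
])

```text
clock: 13.07
tcp_pos: [0.5813, -0.1609, 0.0938]
orientation: [0.001, 0.438, 0.899, 0.003]
wrist_force: [5.7, 6.2, -3.5]
finger_gap: 0.0347
grip_force: 30.8
```

Run:
```python
from h import *
plan([.5842,-.1562,.093],128)
```

```text
t 13.07 tcp [ 0.5813 -0.1609  0.0938] yaw 128.07 F [ 5.68  6.2  -3.46] T [ 1.134 -1.392 -0.046] gap 0.0347 grip 30.8 j6 0.5
slide [1.9 5.2 0.8] ang [0.36 0.02 0.07]
```

Call:
jog_arm([
  {"fingers": 0.7,"slide": [1.7,5,0],"angular": [0,0,0]},
  {"fingers": 0.7,"slide": [1.7,8.5,0],"angular": [0,0,0]},
  {"fingers": 0.7,"slide": [1.7,8.5,0],"angular": [0,0,0]},
  {"fingers": 0.7,"slide": [1.7,8.5,1],"angular": [0,0,0]},
  {"fingers": 0.7,"slide": [1.7,8.5,2],"angular": [0,0,0]},
  {"fingers": 0.7,"slide": [1.7,8.5,2.5],"angular": [0,0,0]},
  {"fingers": 0.7,"slide": [1.7,8.5,2.5],"angular": [0,0,0]},
])

```text
clock: 13.65
tcp_pos: [0.5844, -0.156, 0.0908]
orientation: [-0.0, 0.439, 0.899, -0.0]
wrist_force: [-0.4, 0.8, -1.2]
finger_gap: 0.0343
grip_force: 30.8
```

Run:
```python
from h import *
plan([.5842,-.1562,.093],128)
```

```text
t 13.65 tcp [ 0.5844 -0.156   0.0908] yaw 127.97 F [-0.4   0.76 -1.17] T [-0.013 -0.039  0.039] gap 0.0343 grip 30.8 j6 0.51
slide [ 0.  -0.3 -2.2] ang [-0.02 -0.03 -0.03]
```

Call:
jog_arm([
  {"fingers": 0.7,"slide": [-0.3,0.5,0.5],"angular": [0,0,0]},
  {"fingers": 0.7,"slide": [-0.3,0.5,1],"angular": [0,0,0]},
  {"fingers": 0.7,"slide": [-0.3,0.5,1.5],"angular": [0,0,0]},
  {"fingers": 0.7,"slide": [-0.3,0.5,2],"angular": [0,0,0]},
  {"fingers": 0.7,"slide": [-0.3,0.5,2],"angular": [0,0,0]},
])

```text
clock: 14.07
tcp_pos: [0.5853, -0.156, 0.089]
orientation: [0.0, 0.439, 0.899, -0.0]
wrist_force: [-0.2, -0.6, 0.4]
finger_gap: 0.0346
grip_force: 30.8
```

Run:
```python
from h import *
plan([.5842,-.1562,.093],128)
```

```text
t 14.07 tcp [ 0.5853 -0.156   0.089 ] yaw 127.98 F [-0.19 -0.65  0.44] T [-0.057 -0.037  0.049] gap 0.0346 grip 30.8 j6 0.52
slide [ 0.5 -1.  -4. ] ang [-0.    0.01 -0.02]
```

Call:
jog_arm([
  {"fingers": 0.7,"slide": [0,0,0.7],"angular": [0,0,0]},
  {"fingers": 0.7,"slide": [0,0,1.4],"angular": [0,0,0]},
  {"fingers": 0.7,"slide": [0,0,2],"angular": [0,0,0]},
  {"fingers": 0.7,"slide": [0,0,2],"angular": [0,0,0]},
])

```text
clock: 14.4
tcp_pos: [0.5853, -0.156, 0.087]
orientation: [0.0, 0.439, 0.899, -0.0]
wrist_force: [0.4, -1.0, 0.3]
finger_gap: 0.0346
grip_force: 30.9
```

Run:
```python
from h import *
plan([.5842,-.1562,.093],128)
```

```text
t 14.4 tcp [ 0.5853 -0.156   0.087 ] yaw 127.98 F [ 0.36 -0.95  0.33] T [-0.264  0.018  0.019] gap 0.0346 grip 30.9 j6 0.52
slide [ 0.5 -1.  -6. ] ang [-0.01  0.01 -0.02]
```

Call:
jog_arm([
  {"fingers": 0.7,"slide": [0,0,0.7],"angular": [0,0,0]},
  {"fingers": 0.7,"slide": [0,0,1.4],"angular": [0,0,0]},
  {"fingers": 0.7,"slide": [0,0,2.1],"angular": [0,0,0]},
  {"fingers": 0.7,"slide": [0,0,2.8],"angular": [0,0,0]},
  {"fingers": 0.7,"slide": [0,0,3],"angular": [0,0,0]},
  {"fingers": 0.7,"slide": [0,0,3],"angular": [0,0,0]},
])

```text
clock: 14.9
tcp_pos: [0.5853, -0.1559, 0.0841]
orientation: [0.0, 0.439, 0.899, -0.0]
wrist_force: [-0.2, -1.4, -0.6]
finger_gap: 0.035
grip_force: 30.9
```

Run:
```python
from h import *
plan([.5842,-.1562,.093],128)
```

```text
t 14.9 tcp [ 0.5853 -0.1559  0.0841] yaw 127.98 F [-0.16 -1.42 -0.55] T [-0.353  0.061 -0.03 ] gap 0.035 grip 30.9 j6 0.52
slide [ 0.5 -1.1 -8.9] ang [-0.    0.01 -0.02]
```

Call:
jog_arm([
  {"fingers": 0.7,"slide": [-0.3,-0.2,1],"angular": [0,0,0]},
  {"fingers": 0.7,"slide": [-0.3,-0.2,2],"angular": [0,0,0]},
  {"fingers": 0.7,"slide": [-0.3,-0.2,3],"angular": [0,0,0]},
  {"fingers": 0.7,"slide": [-0.3,-0.2,4],"angular": [0,0,0]},
  {"fingers": 0.7,"slide": [-0.3,-0.2,5],"angular": [0,0,0]},
  {"fingers": 0.7,"slide": [-0.3,-0.2,6],"angular": [0,0,0]},
  {"fingers": 0.7,"slide": [-0.3,-0.2,6],"angular": [0,0,0]},
])

```text
clock: 15.48
tcp_pos: [0.5853, -0.1561, 0.0778]
orientation: [-0.0, 0.438, 0.899, 0.0]
wrist_force: [0.1, -0.1, -0.7]
finger_gap: 0.0347
grip_force: 30.9
```

Run:
```python
from h import *
plan([.5842,-.1562,.093],128)
```

```text
t 15.48 tcp [ 0.5853 -0.1561  0.0778] yaw 127.99 F [ 0.05 -0.1  -0.73] T [-0.204 -0.052 -0.04 ] gap 0.0347 grip 30.9 j6 0.51
slide [  0.6  -0.9 -15.2] ang [-0.   -0.02 -0.01]
```

Call:
jog_arm([
  {"fingers": 0.7,"slide": [0,0,0.8],"angular": [0,0,0]},
  {"fingers": 0.7,"slide": [0,0,1.6],"angular": [0,0,0]},
  {"fingers": 0.7,"slide": [0,0,2.4],"angular": [0,0,0]},
  {"fingers": 0.7,"slide": [0,0,3.2],"angular": [0,0,0]},
  {"fingers": 0.7,"slide": [0,0,4],"angular": [0,0,0]},
  {"fingers": 0.7,"slide": [0,0,4],"angular": [0,0,0]},
])

```text
clock: 15.98
tcp_pos: [0.5854, -0.1561, 0.0743]
orientation: [0.0, 0.438, 0.899, 0.0]
wrist_force: [-1.1, 0.9, 3.2]
finger_gap: 0.0349
grip_force: 31.0
```

Run:
```python
from h import *
plan([.5842,-.1562,.093],128)
```

```text
t 15.98 tcp [ 0.5854 -0.1561  0.0743] yaw 127.98 F [-1.08  0.92  3.25] T [ 0.018  0.23  -0.036] gap 0.0349 grip 31.0 j6 0.51
slide [  0.7  -1.  -18.7] ang [ 0.01  0.01 -0.02]
```

Call:
jog_arm([
  {"fingers": 0.7,"slide": [0,0,0.8],"angular": [0,0,0]},
  {"fingers": 0.7,"slide": [0,0,1.6],"angular": [0,0,0]},
  {"fingers": 0.7,"slide": [0,0,2.4],"angular": [0,0,0]},
  {"fingers": 0.7,"slide": [0,0,3],"angular": [0,0,0]},
  {"fingers": 0.7,"slide": [0,0,3],"angular": [0,0,0]},
])

```text
clock: 16.4
tcp_pos: [0.5855, -0.1562, 0.0729]
orientation: [0.001, 0.438, 0.899, 0.0]
wrist_force: [-5.1, 1.0, 13.9]
finger_gap: 0.0349
grip_force: 31.8
```

Run:
```python
from h import *
plan([.5842,-.1562,.093],128)
```

```text
t 16.4 tcp [ 0.5855 -0.1562  0.0729] yaw 127.99 F [-5.05  1.   13.87] T [ 0.22   0.876 -0.028] gap 0.0349 grip 31.8 j6 0.51
slide [  0.8  -1.  -20.1] ang [ 0.04  0.07 -0.01]
```

Call:
jog_arm([
  {"fingers": 0.7,"slide": [0,0,0.8],"angular": [0,0,0]},
  {"fingers": 0.7,"slide": [0,0,1.5],"angular": [0,0,0]},
  {"fingers": 0.7,"slide": [0,0,1.5],"angular": [0,0,0]},
  {"fingers": 0.7,"slide": [0,0,1.5],"angular": [0,0,0]},
])

```text
clock: 16.73
tcp_pos: [0.5856, -0.1563, 0.0726]
orientation: [0.001, 0.438, 0.899, 0.0]
wrist_force: [-8.0, 0.8, 20.2]
finger_gap: 0.0349
grip_force: 32.3
```

Run:
```python
from h import *
plan([.5842,-.1562,.093],128)
```

```text
t 16.73 tcp [ 0.5856 -0.1563  0.0726] yaw 127.99 F [-8.03  0.82 20.22] T [ 0.398  1.387 -0.017] gap 0.0349 grip 32.3 j6 0.51
slide [  0.9  -1.1 -20.4] ang [ 0.06  0.11 -0.01]
```

Call:
jog_arm([
  {"fingers": 0.7,"slide": [0.3,-0.4,-1],"angular": [0,0,0]},
  {"fingers": 0.7,"slide": [0.5,-0.7,-2],"angular": [0,0,0]},
  {"fingers": 0.7,"slide": [0.5,-0.7,-2],"angular": [0,0,0]},
  {"fingers": 0.7,"slide": [0.5,-0.7,-2],"angular": [0,0,0]},
])

```text
clock: 17.07
tcp_pos: [0.5854, -0.1562, 0.0731]
orientation: [0.001, 0.438, 0.899, 0.0]
wrist_force: [-1.5, 0.5, 9.1]
finger_gap: 0.0349
grip_force: 31.4
```

Run:
```python
from h import *
plan([.5842,-.1562,.093],128)
```

```text
t 17.07 tcp [ 0.5854 -0.1562  0.0731] yaw 128.0 F [-1.53  0.52  9.08] T [0.243 0.289 0.013] gap 0.0349 grip 31.4 j6 0.51
slide [  0.7  -0.9 -19.9] ang [0.11 0.1  0.  ]
```

Run:
```python
from h import *
plan([.5842,-.1562,.093],128)
print(hand_in())
```

```text
t 17.07 tcp [ 0.5854 -0.1562  0.0731] yaw 128.0 F [-1.53  0.52  9.08] T [0.243 0.289 0.013] gap 0.0349 grip 31.4 j6 0.51
slide [  0.7  -0.9 -19.9] ang [0.11 0.1  0.  ]
the job is handed in; nothing more can be done
None
```

The job is handed in at 17.1 s; no verdict came back. By the camera and force readings the drawer is home against its stop, and the black knob is fully on the D-shaft, still held pressed to the hard stop at about 9 N. No bystander was touched.

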